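# Rub down the brass strip

### The job

The bent brass strip on the sprung panel has just been glued: rub it down by running the fingertips along the top of it in light contact, from its round end, round the corner, to its square end. Finish with the fingertips still resting lightly on the square end and hold them there. Do not press the panel down hard, shift or lift the cradle, or disturb the things round it.

Things in the scene. Friction and masses are not known exactly. Their poses are not given: they have to be found in the camera images.
- cradle: low gluing cradle standing loose on the table (about 1.8 kg): a plywood base 170 x 290 x 14 mm with four rubber buffers and a low dark wooden rail (top at 34 mm) at each end, carrying a wooden panel. Origin: centre of its underside; y runs along its 290 mm length, z up.
- panel (a joint): how far the wooden panel (130 x 250 x 12 mm, upper face 45 mm above the table at rest) is pushed down on its buffers, in m: 0 at rest. It starts to give at about 1.5 N and then takes about 0.5 N more for each mm; it springs back when let go. 3 to 5 mm is a good light rub; beyond 10 mm is too hard (stop at 14 mm).
- strip: brass strip fixed to the panel: 12 mm wide, standing 4 mm proud, so its top is 49 mm above the table at rest. It runs as two straight legs of 120 mm that meet at a bend of 120 degrees (inner angle). One end is a round disc of 24 mm diameter, the other a square plate of 22 mm. Origin: at the middle of the panel's upper face (not on the strip); x, y, z as those of the cradle.
- mark0 (a point): point on the top face of the brass strip: centre of the round end disc. The rub is judged by the point between the fingertips (TCP), which must pass within 17 mm of each of mark0 to mark6, seen from above, while a finger touches the strip; closed fingers pointing down do this best.
- mark1 (a point): point on the top face of the brass strip: 40 mm along the first leg from the round end.
- mark2 (a point): point on the top face of the brass strip: 80 mm along the first leg.
- mark3 (a point): point on the top face of the brass strip: the corner where the legs meet.
- mark4 (a point): point on the top face of the brass strip: 40 mm from the corner along the second leg.
- mark5 (a point): point on the top face of the brass strip: 80 mm from the corner along the second leg.
- mark6 (a point): point on the top face of the brass strip: centre of the square end plate.
- easel_foot (a point): table point roughly (20 mm) under the overhanging near corner of a framed picture on an easel, over 0.3 m tall, which is fixed and must not be hit: from here it runs away from the robot and to its left for about 0.3 m (x and y both growing). The straight way from the start to the cradle passes close to it: bring the arm in over the near side of the table.
- glue_bottle: white glue bottle with a spout, 50 mm across, 140 mm tall, standing on the table; to be left alone. Origin: centre of its underside.
- blue_jar: round jar, 57 mm across, 64 mm tall; to be left alone. Origin: centre of its underside.
- moulding_dark: straight offcut of dark wooden moulding, 22 x 100 x 18 mm, lying beside the cradle; to be left alone. Origin: centre of its underside.
- tape_measure: tape measure, 67 x 68 x 36 mm, lying on the table by one end of the cradle; to be left alone. Origin: centre of its underside.

How it is judged:
On the way, in this order (a step that is already met when the one before it is completed fails the run):
1. the fingertips touch the strip at the round end (horizontal distance between the grasp point and mark0 below 0.017 m and contact force between the fingers and strip above 0.3 N), for 0.08 s.
2. the fingertips touch the strip one sixth of the way along (horizontal distance between the grasp point and mark1 below 0.017 m and contact force between the fingers and strip above 0.3 N), for 0.08 s.
3. the fingertips touch the strip one third of the way along (horizontal distance between the grasp point and mark2 below 0.017 m and contact force between the fingers and strip above 0.3 N), for 0.08 s.
4. the fingertips touch the strip at the corner (horizontal distance between the grasp point and mark3 below 0.017 m and contact force between the fingers and strip above 0.3 N), for 0.08 s.
5. the fingertips touch the strip two thirds of the way along (horizontal distance between the grasp point and mark4 below 0.017 m and contact force between the fingers and strip above 0.3 N), for 0.08 s.
6. the fingertips touch the strip five sixths of the way along (horizontal distance between the grasp point and mark5 below 0.017 m and contact force between the fingers and strip above 0.3 N), for 0.08 s.
At the end, for the whole second after the job is handed in: Strip rubbed in order past every mark; fingertips still touch it (over 0.3 N), TCP within 17 mm of the square end's centre seen from above; panel down less than 10 mm and still; cradle on the table, moved less than 15 mm; other things moved less than 20 mm (horizontal distance between the grasp point and mark6 below 0.017 m and contact force between the fingers and strip above 0.3 N and value of joint panel below 0.01 m and velocity of joint panel below 0.01 m/s and height (world z) of cradle below 0.006 m and distance of cradle from where it was at the start of the episode below 0.015 m and distance of each of glue_bottle, blue_jar, moulding_dark, tape_measure from where it was at the start of the episode below 0.02 m); the arm keeps its last pose, push and grip.
It fails at once if the panel is pressed down hard (more than 10 mm) (value of joint panel above 0.01 m).
It fails at once if the cradle is lifted or shifted by more than 15 mm (distance of cradle from where it was at the start of the episode above 0.015 m or height (world z) of cradle above 0.006 m).
It fails at once if one of the things round the work is lifted or moved by more than 20 mm (distance of any of glue_bottle, blue_jar, moulding_dark, tape_measure from where it was at the start of the episode above 0.02 m).
It also fails if it takes over 38 s, if anything falls off the work surface, if the arm or the gripper's body presses on something with over 40 N, if the wrist force passes 120 N, or if a joint passes its speed limit or range.

### The arm

A 6-joint arm with a two-finger parallel gripper is mounted at the origin on a cart in front of the work surface, level with it; the furniture and walls round the work are solid. World frame = base frame: x ahead of the robot, y to its left, z up, the work surface at z = 0. Lengths are in m, angles in rad, forces in N, time in s.
With the tool pointing down it reaches from about 0.325 to 0.85 m from the base axis. Payload 4.4 kg.
Tool frame: the origin (TCP) lies between the finger pads, 19 mm behind the fingertips; this is the grasp point; z points along the fingers, y is the line along which they close (so a half turn about z gives the same grasp; the last joint's range is limited). The gripper opens to 94 mm and grips with 3 to 60 N. Pads are 16 mm wide; open, the fingers measure 119 mm over their backs; the gripper's body (75 mm by 177 mm) begins 78 mm behind the grasp point.
Start: joints at [1.032, 0.207, 1.542, -0, 1.393, -0.15], TCP at [0.218, 0.532, 0.224] pointing down, gripper open.
Joint ranges: [-2.73, 2.73], [-0.86, 2.22], [0.23, 2.46], [-1.11, 4.25], [0.08, 2.63], [-2.82, 2.82]. Speed limits (rad/s): [2.79, 2.79, 3.14, 3.14, 3.14, 3.14].

### API

Orientations are given as a rotation vector (axis times angle).
In Python, from rig import arm gives the robot as it stands.
- The arm moves only by the tool inch_along, called after ">>>" by a JSON object that holds its "op" and its "data". Schema: {"type":"object","properties":{"steps":{"type":"array","items":{"type":"object","properties":{"d":{"type":"array","items":{"type":"number"},"minItems":3,"maxItems":3},"r":{"type":"array","items":{"type":"number"},"minItems":3,"maxItems":3},"jaw":{"type":"number"}},"additionalProperties":false,"required":["jaw"]},"minItems":1,"maxItems":10},"clamp_n":{"type":"number"},"only":{"type":"string"},"quiet":{"type":"boolean"},"lines":{"type":"string"}},"required":["steps"],"additionalProperties":false}. steps is a list of rows, 1 to 10 of them, each an object with the fields d (a list: dx, dy, dz in fractions of the full range, 1 being 75 cm), r (a list: a rotation vector rx, ry, rz in parts of the range, where 1.0 means 180 degrees), jaw (the opening from 0.0 (shut) to 1.0 (fully open)); a field left out counts as zero (the opening has to be given); each row is the pose to reach, as a shift and turn from the pose commanded when the call began, along the tool's axes at that moment; what a row does not reach only later rows make up. A row lasts 1/10 s, in which the tool goes at most 0.05 m and 0.15 rad, less where a joint would pass 70% of its speed; a pose out of reach is approached as far as the arm can. The fingers move at their own pace and stop on an object; clamp_n is the grip in N (left out, the last holds). Time passes only in rows, so rows that do not move let the fingers close. The tool returns the time, the measured TCP pose, the force, the opening and the grip force at its end. only (a regular expression) keeps the lines of the reply that match it, lines (a string "A,B") keeps lines A to B, and quiet returns only ok. A shift or turn number past 1, either way, is cut back to 1. Input that does not fit is refused with a message, and nothing moves.
- arm.read_state(): the state, without advancing time (a new reading comes with each control period).
- arm.grab_frame(name): name is "side" or "top"; returns a dict with "img" (480x640x3 uint8, red, green, blue), "fovy" (degrees; the focal length in pixels is half the picture's height over the tangent of half this angle, whatever the lens; pixels are square), "cx", "cy" (the principal point, pixels), "xyz" and "orientation" of the camera in the world. Camera axes: x right, y down, z forward; pixel columns grow to the right and rows downward; lengths in m; the calibration is good to about 2 mm. A picture is of the moment at which its call begins. There is no depth.
- arm.finish_job(): hands the job in; it is judged then, once.
The state is a dict: "time": time; "joint_positions": joint angles; "qvel": joint speeds; "joint_torque": joint torques, N m; "tool_pos": TCP position; "orientation": TCP orientation; "contact_force": force on the tool from outside, world axes, zero at the start; "torque": the same for the moment, N m; "grip_width": opening from 0.0 (shut) to 1.0 (fully open); "gripper_force": force on a finger pad.
Only numpy, scipy, OpenCV 4.12 (cv2) and the standard library are available. Lean on these libraries where they do the work, as an engineer would, in place of code of your own. Each camera call takes 0.05 s, during which the arm holds its last target. There are 200 camera calls.

## Working session

There is one attempt and no reset: what is moved stays moved. The work goes in short steps, Python scripts to look and compute and a tool call to move; the robot and the scene stay as the last step left them, time stands still between calls to the robot, and variables do not carry over. Pictures are saved under pics/ and viewed, at most 10 in all, crops included, and the job is handed in when it is done.

```bash
ls; mkdir -p pics
```

Run:
```python
from rig import arm
import cv2
s=arm.read_state();print({k:s[k] for k in s if k in('time','tool_pos','orientation','contact_force','grip_width')})
for n in("top","side"):
    f=arm.grab_frame(n);cv2.imwrite(f"pics/{n}0.png",f["img"][:,:,::-1]);print(n,{k:f[k] for k in f if k!='img'})
```

```text
pics
rig.py
{'time': 0.0, 'tool_pos': array([0.21756905, 0.53142501, 0.22308271]), 'orientation': array([-0.60668463, -3.08166649,  0.00338169]), 'contact_force': array([ 0.18611996, -0.12758928,  0.336231  ]), 'grip_width': 1.000415000069957}
top {'fovy': 57.16841596555392, 'cx': 325.0122231001038, 'cy': 234.48113053993595, 'xyz': array([3.93799296e-01, 1.96044971e-04, 1.07727250e+00]), 'orientation': array([-2.11411689,  2.11710313, -0.15504138])}
side {'fovy': 43.076218723342336, 'cx': 334.20589849305384, 'cy': 231.78624867021907, 'xyz': array([-0.05666081,  1.23548846,  1.019957  ]), 'orientation': array([-0.59695893,  2.53789721, -1.32677278])}
```

View pics/top0.png

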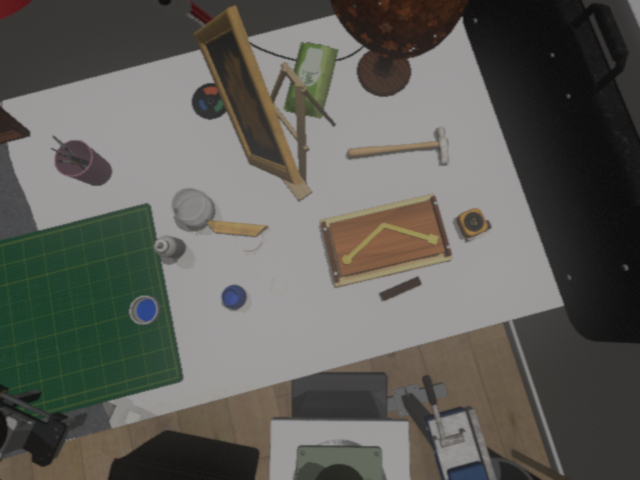

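View pics/side0.png

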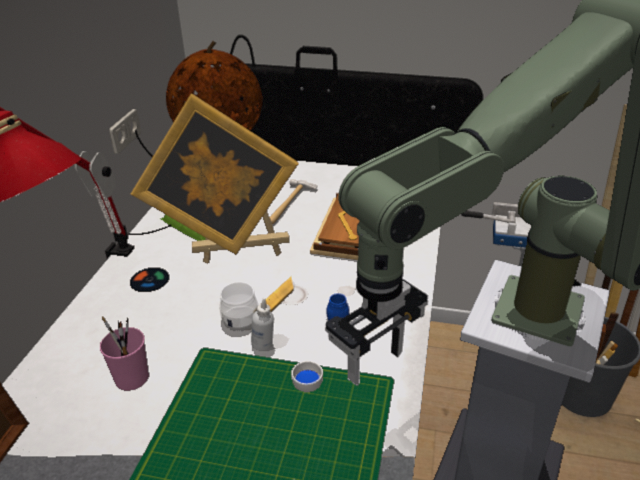

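The top view shows the cradle at about (387,240). The strip runs from (348,260) over the bend at (384,225) to (433,240). The jar is at (234,297), the dark moulding at (400,289), the tape at (473,223), and the easel's near corner at about (300,190). Next I'll segment the strip and zoom in on it.

Create h.py:
```python
import numpy as np,cv2
from scipy.spatial.transform import Rotation as R
def ray(f,uv):
    uv=np.atleast_2d(uv).astype(float);fl=240/np.tan(np.radians(f["fovy"])/2)
    d=np.c_[(uv[:,0]-f["cx"])/fl,(uv[:,1]-f["cy"])/fl,np.ones(len(uv))]
    return R.from_rotvec(f["orientation"]).apply(d)
def onto(f,uv,z):
    d=ray(f,uv);return f["xyz"]+d*((z-f["xyz"][2])/d[:,2])[:,None]
def proj(f,P):
    c=R.from_rotvec(f["orientation"]).inv().apply(np.atleast_2d(P)-f["xyz"]);fl=240/np.tan(np.radians(f["fovy"])/2)
    return c[:,:2]/c[:,2:]*fl+[f["cx"],f["cy"]]
```

Run:
```python
from rig import arm
from h import *
f=arm.grab_frame("top");im=f["img"]
c=im[185:310,310:500];cv2.imwrite("pics/crop.png",cv2.resize(c,None,fx=4,fy=4,interpolation=cv2.INTER_CUBIC)[:,:,::-1])
hsv=cv2.cvtColor(im,cv2.COLOR_RGB2HSV)
for p in[(348,260),(365,243),(384,225),(410,233),(433,240),(360,230),(400,250),(350,283)]:print(p,hsv[p[1],p[0]])
n=dict(jar=(234,297,.064),easel=(304,190,0.),tape=(473,223,.036),mould=(400,289,.018),bottle=(172,247,.07),A=(348,260,.049),C=(384,225,.049),B=(433,240,.049),base=(340,475,0))
for k,v in n.items():print(k,onto(f,v[:2],v[2])[0].round(3))
print(proj(f,[0.218,0.532,0.224]))
```

```text
(348, 260) [ 23 108 156]
(365, 243) [ 25 111 154]
(384, 225) [ 26 101 156]
(410, 233) [ 26 110 155]
(433, 240) [ 26 108 156]
(360, 230) [ 12 120 130]
(400, 250) [ 12 122 128]
(350, 283) [ 19  53 130]
jar [0.429 0.239 0.064]
easel [0.7   0.086 0.   ]
tape [ 0.606 -0.322  0.036]
mould [ 0.45  -0.147  0.018]
bottle [0.545 0.388 0.07 ]
A [ 0.516 -0.023  0.049]
C [ 0.599 -0.109  0.049]
B [ 0.563 -0.223  0.049]
base [ 0.033 -0.002  0.   ]
[[ 54.60405234 407.90936721]]
```

View pics/crop.png

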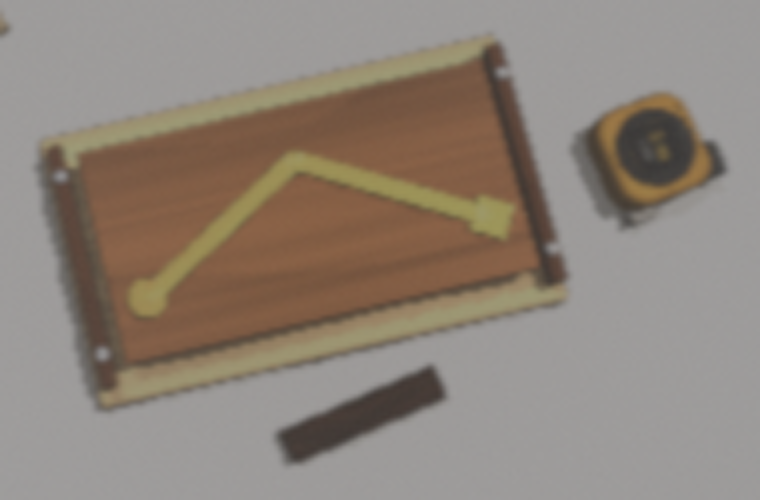

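The round disc is at the left end (A) and the square plate at the right end (B), next to the tape. I'll refine the marks from the mask and work out the tool axes.

Add to h.py:
```python
def t(s,P):
    return R.from_rotvec(s["orientation"]).inv().apply(np.array(P)-s["tool_pos"]).round(4)
```

Run:
```python
from rig import arm
from h import *
f=arm.grab_frame("top");im=f["img"];s=arm.read_state()
hsv=cv2.cvtColor(im,cv2.COLOR_RGB2HSV)
m=cv2.inRange(hsv,(19,80,100),(33,255,255));m[:205]=0;m[280:]=0;m[:,:335]=0;m[:,445:]=0
n,l,st,ce=cv2.connectedComponentsWithStats(m);print(st[1:,4],st[1:,:4].tolist())
k=1+st[1:,4].argmax();v,u=np.nonzero(l==k);P=onto(f,np.c_[u,v],.049)[:,:2]
def leg(a,b):
    d=(b-a)/np.linalg.norm(b-a);q=P-a;tt=q@d
    sel=(tt>.02)&(tt<np.linalg.norm(b-a)-.02)&(abs(q@[-d[1],d[0]])<.012)
    return cv2.fitLine(P[sel].astype(np.float32),cv2.DIST_L2,0,1e-4,1e-4).ravel()
A,C,B=map(np.array,([.516,-.023],[.599,-.109],[.563,-.223]))
l1=leg(A,C).astype(float);l2=leg(C,B).astype(float)
x=np.linalg.solve(np.c_[l1[:2],-l2[:2]],l2[2:]-l1[2:]);C=l1[2:]+x[0]*l1[:2]
d1=l1[:2]*np.sign(l1[:2]@(A-C));d2=l2[:2]*np.sign(l2[:2]@(B-C))
ea=P[np.linalg.norm(P-A,axis=1)<.02].mean(0);eb=P[np.linalg.norm(P-B,axis=1)<.02].mean(0)
print("C",C,"A",C+.12*d1,ea,"B",C+.12*d2,eb,"ang",np.degrees(np.arccos(d1@d2)))
print(R.from_rotvec(s["orientation"]).as_matrix().round(3))
print(onto(f,[295,180],.1))
np.save("m.npy",np.array([C+.12*d1,C,C+.12*d2]))
for P in([.36,.2,.2],[.40,.0,.2],[*(C+.12*d1),.12]):print(t(s,P))
```

```text
[  1   1   1   1 660   1   1   4   1   4   1   2   2   1   2   1   2   2
   1   3   1   2   1   1   2   1   1] [[384, 210, 1, 1], [371, 213, 1, 1], [358, 216, 1, 1], [341, 220, 1, 1], [342, 223, 97, 41], [435, 257, 1, 1], [437, 257, 1, 1], [427, 259, 4, 1], [433, 258, 1, 1], [419, 261, 4, 1], [414, 263, 1, 1], [416, 262, 2, 1], [405, 265, 2, 1], [408, 264, 1, 1], [396, 267, 2, 1], [400, 266, 1, 1], [388, 269, 2, 1], [393, 268, 2, 1], [380, 271, 1, 1], [384, 270, 3, 1], [372, 273, 1, 1], [375, 272, 2, 1], [363, 275, 1, 1], [369, 274, 1, 1], [353, 277, 2, 1], [360, 276, 1, 1], [351, 278, 1, 1]]
C [ 0.60016013 -0.10649079] A [ 0.51794939 -0.01907572] [ 0.52030619 -0.02159944] B [ 0.56526216 -0.22130426] [ 0.56587311 -0.21965755] ang 119.85051178200956
[[-0.925  0.379 -0.001]
 [ 0.379  0.925 -0.001]
 [ 0.    -0.001 -1.   ]]
[[0.69592371 0.09917941 0.1       ]]
[-0.2573 -0.253   0.0238]
[-0.3702 -0.4229  0.024 ]
[-0.4866 -0.3957  0.104 ]
```

The rows are not in the units I measure in: shifts go in shares of 75 cm and turns go in shares of 180 degrees. I convert before sending: -0.257 m / 0.75 = -0.3427, -0.253 m / 0.75 = -0.3373.

>>> {"op": "inch_along", "data": {"steps": [{"d":[-0.3427,-0.3373,0],"jaw":0},{"d":[-0.3427,-0.3373,0],"jaw":0},{"d":[-0.3427,-0.3373,0],"jaw":0},{"d":[-0.3427,-0.3373,0],"jaw":0},{"d":[-0.3427,-0.3373,0],"jaw":0},{"d":[-0.3427,-0.3373,0],"jaw":0},{"d":[-0.3427,-0.3373,0],"jaw":0},{"d":[-0.3427,-0.3373,0],"jaw":0},{"d":[-0.3427,-0.3373,0],"jaw":0},{"d":[-0.3427,-0.3373,0],"jaw":0}], "clamp_n": 5}}

```text
time: 1.2
tool_pos: [0.3595, 0.2013, 0.2242]
orientation: [-0.607, -3.082, -0.001]
contact_force: [-0.5, 0.3, 0.3]
grip_width: 0.184
gripper_force: 0.0
```

Run:
```python
from rig import arm
from h import *
s=arm.read_state();print(s["tool_pos"],s["joint_positions"],t(s,[.40,0,.2]),t(s,[.518,-.019,.12]))
```

```text
[0.35954219 0.20128297 0.22418114] [ 2.98873460e-01 -1.55757349e-01  1.91278230e+00  9.28865754e-04
  1.38483250e+00 -8.83357817e-01] [-0.1137 -0.1709  0.024 ] [-0.2302 -0.1438  0.1039]
```

In the tool's units: -0.23 m / 0.75 = -0.3067, -0.171 m / 0.75 = -0.228.

>>> {"op": "inch_along", "data": {"steps": [{"d":[-0.152,-0.228,0],"jaw":0},{"d":[-0.152,-0.228,0],"jaw":0},{"d":[-0.152,-0.228,0],"jaw":0},{"d":[-0.152,-0.228,0],"jaw":0},{"d":[-0.152,-0.228,0],"jaw":0},{"d":[-0.3067,-0.192,0.1333],"jaw":0},{"d":[-0.3067,-0.192,0.1333],"jaw":0},{"d":[-0.3067,-0.192,0.1333],"jaw":0},{"d":[-0.3067,-0.192,0.1333],"jaw":0},{"d":[-0.3067,-0.192,0.1333],"jaw":0}]}}

```text
time: 2.2
tool_pos: [0.5172, -0.0173, 0.1219]
orientation: [-0.601, -3.078, -0.001]
contact_force: [0.0, -0.2, 1.2]
grip_width: 0.003
gripper_force: 0.0
```

>>> {"op": "inch_along", "data": {"steps": [{"d":[0,0,0.0267],"jaw":0},{"d":[0,0,0.0267],"jaw":0},{"d":[0,0,0.04],"jaw":0},{"d":[0,0,0.04],"jaw":0},{"d":[0,0,0.04],"jaw":0},{"d":[0,0,0.04],"jaw":0}]}}

```text
time: 2.8
tool_pos: [0.5186, -0.02, 0.0952]
orientation: [0.607, 3.081, -0.0]
contact_force: [0.4, 0.3, -0.3]
grip_width: 0.007
gripper_force: 0.0
```

Run:
```python
from rig import arm
from h import *
s=arm.read_state();print(s["tool_pos"],s["joint_positions"],s["contact_force"],t(s,[.518,-.019,.072]))
f=arm.grab_frame("top");cv2.imwrite("pics/c1.png",cv2.resize(f["img"][185:335,290:490],None,fx=3.5,fy=3.5)[:,:,::-1])
```

```text
[ 0.5185944  -0.0199772   0.09524515] [-2.05379874e-01  2.34965217e-01  1.79781101e+00  1.48982013e-05
  1.10709546e+00 -1.38734348e+00] [ 0.38924972  0.31679039 -0.2767927 ] [0.001  0.0007 0.0232]
```

View pics/c1.png

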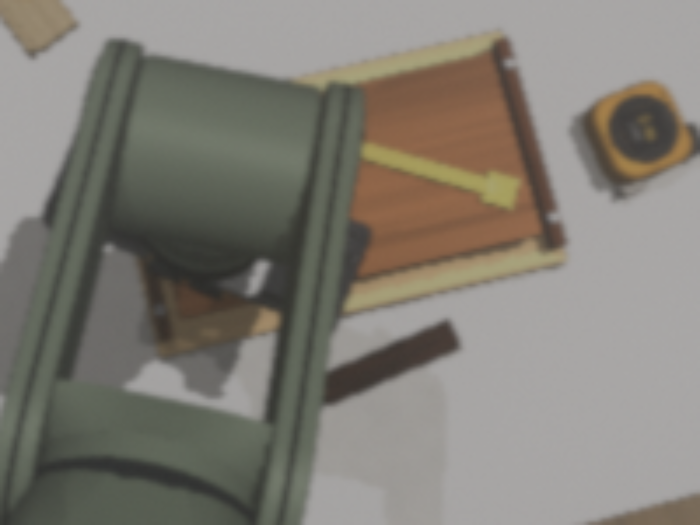

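The arm now covers the round end of the cradle. The rest of the strip, the tape and the moulding haven't moved. I'll descend gently to contact.

In the tool's units: 0.026 m / 0.75 = 0.0347, 0.024 m / 0.75 = 0.032.

>>> {"op": "inch_along", "data": {"steps": [{"d":[0,0,0.0133],"jaw":0},{"d":[0,0,0.024],"jaw":0},{"d":[0,0,0.032],"jaw":0},{"d":[0,0,0.0347],"jaw":0},{"d":[0,0,0.0347],"jaw":0},{"d":[0,0,0.0347],"jaw":0}]}}

```text
time: 3.45
tool_pos: [0.518, -0.0199, 0.0682]
orientation: [-0.607, -3.082, 0.0]
contact_force: [0.8, 0.0, 0.4]
grip_width: 0.007
gripper_force: 0.0
```

>>> {"op": "inch_along", "data": {"steps": [{"d":[0,0,0.0027],"jaw":0},{"d":[0,0,0.004],"jaw":0},{"d":[0,0,0.004],"jaw":0},{"d":[0,0,0.004],"jaw":0}]}}

```text
time: 3.85
tool_pos: [0.5185, -0.02, 0.0656]
orientation: [0.607, 3.082, -0.0]
contact_force: [0.2, -0.0, 3.5]
grip_width: 0.003
gripper_force: 1.4
```

In the tool's units: -0.052 m / 0.75 = -0.0693, -0.044 m / 0.75 = -0.0587.

>>> {"op": "inch_along", "data": {"steps": [{"d":[0,0,0.0013],"jaw":0},{"d":[0,0,0.0013],"jaw":0},{"d":[-0.012,-0.0053,0.0013],"jaw":0},{"d":[-0.024,-0.0107,0.0013],"jaw":0},{"d":[-0.036,-0.016,0.0013],"jaw":0},{"d":[-0.048,-0.0227,0.0013],"jaw":0},{"d":[-0.0587,-0.028,0.0013],"jaw":0},{"d":[-0.0693,-0.0333,0.0013],"jaw":0},{"d":[-0.0693,-0.0333,0.0013],"jaw":0}]}}

```text
time: 4.75
tool_pos: [0.5584, -0.0646, 0.0646]
orientation: [0.607, 3.08, -0.002]
contact_force: [0.8, -1.9, 3.8]
grip_width: 0.002
gripper_force: 1.7
```

Run:
```python
from rig import arm
from h import *
s=arm.read_state();print(s["contact_force"],t(s,[.6002,-.1065,.0645]))
```

```text
[ 0.82749591 -1.8908174   3.79431248] [-0.0546 -0.0229  0.0003]
```

In the tool's units: -0.055 m / 0.75 = -0.0733, -0.045 m / 0.75 = -0.06.

>>> {"op": "inch_along", "data": {"steps": [{"d":[-0.012,-0.0053,0],"jaw":0},{"d":[-0.024,-0.0107,0],"jaw":0},{"d":[-0.036,-0.016,0],"jaw":0},{"d":[-0.048,-0.0213,0],"jaw":0},{"d":[-0.06,-0.0253,0],"jaw":0},{"d":[-0.0733,-0.0307,0],"jaw":0},{"d":[-0.0733,-0.0307,0],"jaw":0},{"d":[-0.0733,-0.0307,0],"jaw":0}]}}

```text
time: 5.55
tool_pos: [0.6007, -0.1064, 0.065]
orientation: [0.606, 3.078, -0.003]
contact_force: [0.9, -2.0, 4.3]
grip_width: 0.007
gripper_force: 1.6
```

Run:
```python
from rig import arm
from h import *
s=arm.read_state();print(s["contact_force"],t(s,[.6002,-.1065,.0645]),t(s,[.5653,-.2209,.0645]))
f=arm.grab_frame("top");cv2.imwrite("pics/c2.png",cv2.resize(f["img"][185:335,290:490],None,fx=3.5,fy=3.5)[:,:,::-1])
```

```text
[ 0.85059521 -1.95054476  4.32430535] [ 0.0005 -0.0003  0.0005] [-0.0106 -0.1193  0.0006]
```

View pics/c2.png

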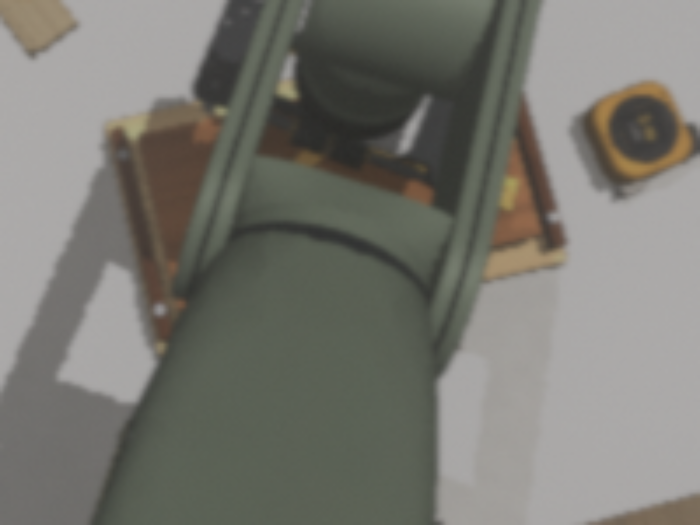

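The fingers are at the corner. The cradle's right rail is still at (555,215), where it was before, and the tape hasn't moved. On to the second leg.

In the tool's units: -0.06 m / 0.75 = -0.08, -0.05 m / 0.75 = -0.0667.

>>> {"op": "inch_along", "data": {"steps": [{"d":[-0.0013,-0.0133,0],"jaw":0},{"d":[-0.0027,-0.0267,0],"jaw":0},{"d":[-0.004,-0.04,0],"jaw":0},{"d":[-0.0053,-0.0533,0],"jaw":0},{"d":[-0.0067,-0.0667,0],"jaw":0},{"d":[-0.0067,-0.08,0],"jaw":0},{"d":[-0.0067,-0.08,0],"jaw":0}]}}

```text
time: 6.3
tool_pos: [0.58, -0.1646, 0.0643]
orientation: [-0.609, -3.082, 0.004]
contact_force: [-1.2, -2.4, 3.7]
grip_width: 0.004
gripper_force: 1.8
```

Run:
```python
from rig import arm
from h import *
s=arm.read_state();print(s["contact_force"],t(s,[.5653,-.2209,.0645]))
```

```text
[-1.21264365 -2.35992741  3.71593265] [-0.0078 -0.0577 -0.0001]
```

In the tool's units: -0.057 m / 0.75 = -0.076, -0.05 m / 0.75 = -0.0667.

>>> {"op": "inch_along", "data": {"steps": [{"d":[-0.0013,-0.0133,0],"jaw":0},{"d":[-0.004,-0.0267,0],"jaw":0},{"d":[-0.0053,-0.04,0],"jaw":0},{"d":[-0.0067,-0.0533,0],"jaw":0},{"d":[-0.0093,-0.0667,0],"jaw":0},{"d":[-0.0107,-0.076,0],"jaw":0},{"d":[-0.0107,-0.076,0],"jaw":0},{"d":[-0.0107,-0.076,0],"jaw":0},{"d":[-0.0107,-0.076,0],"jaw":0}]}}

```text
time: 7.2
tool_pos: [0.5665, -0.219, 0.0644]
orientation: [0.607, 3.082, -0.003]
contact_force: [-0.7, -2.7, 3.2]
grip_width: 0.005
gripper_force: 1.7
```

Run:
```python
from rig import arm
from h import *
s=arm.read_state();print(s["contact_force"],t(s,[.5653,-.2209,.0645]))
f=arm.grab_frame("top");cv2.imwrite("pics/c3.png",cv2.resize(f["img"][185:335,290:490],None,fx=3.5,fy=3.5)[:,:,::-1])
f=arm.grab_frame("side");cv2.imwrite("pics/s3.png",f["img"][:,:,::-1])
```

```text
[-0.73138157 -2.67448092  3.16101251] [ 0.0004 -0.0022 -0.0001]
```

View pics/c3.png

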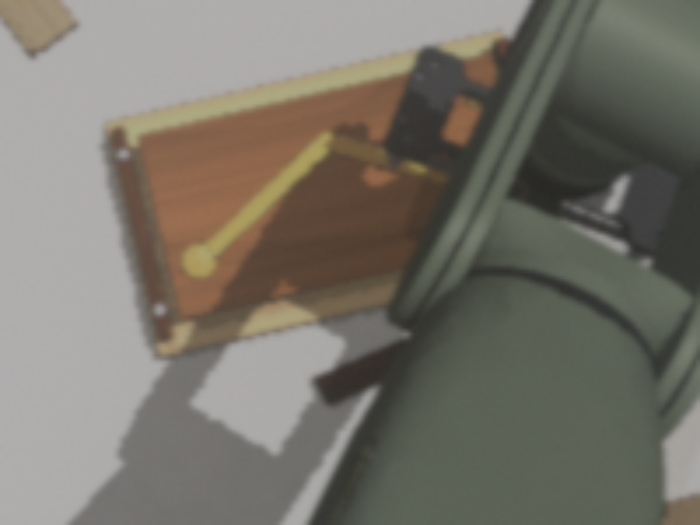

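View pics/s3.png

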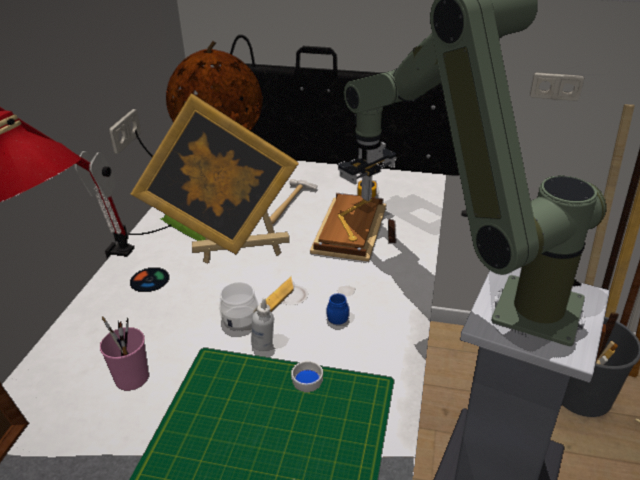

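The fingers rest on the square end, 2 mm from its centre at about 3 N. The disc is at its original pixel (346.6,259.3), so the cradle hasn't shifted, and the other things stand as before. One short hold, then I'll hand in.

>>> {"op": "inch_along", "data": {"steps": [{"jaw":0},{"jaw":0},{"jaw":0}]}}

```text
time: 7.6
tool_pos: [0.5668, -0.2181, 0.0644]
orientation: [0.606, 3.082, -0.001]
contact_force: [-0.6, -2.7, 4.1]
grip_width: 0.006
gripper_force: 1.8
```

```bash
python3 -c "
from rig import arm
print(arm.finish_job())"
```

```text
the job is handed in; nothing more can be done
None
```

I rubbed the strip from the round end, round the corner, to the square end at about 3–4 N, and handed the job in at 7.6 s with the fingertips resting about 3 mm from the square end's centre; the cradle showed no shift in the camera images, and no verdict was returned.

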